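# Seat the centrifuge rotor on its drive cone

### The arm

A 6-joint arm with a two-finger parallel gripper is mounted at the origin on the work surface. World frame = base frame: x ahead of the robot, y to its left, z up, the work surface at z = 0. Lengths are in m, angles in rad, forces in N, time in s.
With the tool pointing down it reaches from about 0.375 to 0.9 m from the base axis. Payload 3.1 kg.
Tool frame: the origin (TCP) lies midway between the tips of the shut fingers; the grasp point (between the pads) lies 19 mm behind it; z points along the fingers, y is the direction in which the jaws open and shut (so a half turn about z gives the same grasp; the last joint's range is limited). The gripper opens to 87 mm and grips with 3 to 60 N. Pads are 19 mm wide; open, the fingers measure 117 mm over their backs; the gripper's body (75 mm by 190 mm) begins 51 mm behind the grasp point.
Start: joints at [-1.456, 0.527, 1.433, -0, 1.181, -0.178], TCP at [0.181, -0.598, 0.223] pointing down, gripper open.
Joint ranges: [-3.08, 3.08], [-0.75, 2.2], [0.22, 2.44], [-1.43, 4.57], [0, 2.65], [-2.85, 2.85]. Speed limits (rad/s): [2.79, 2.79, 3.14, 3.14, 3.14, 3.14].

### API

Orientations are given as a unit quaternion [x, y, z, w].
In Python, from rig import robot gives the robot as it stands.
- The arm moves only by the tool move_arm, never from a script. Its argument "rows" is one flat list of numbers, 7 for each row, row after row: the shift along the world's x, y, z in mm, then the turn, a rotation vector about the world's x, y, z in rad, then the closure, from 0 (fully open) to 1 (shut). A call has 1 to 12 rows; each row shifts and turns the commanded pose from where the row before left it; what a row does not reach is not made up. A row lasts 1/10 s, in which the tool goes at most 50 mm and 8.59 degrees, less where a joint would pass 70% of its speed; a pose out of reach is approached as far as the arm can. A call with a gripper value outside its range is refused whole. The fingers move at their own pace and stop on an object; "grip_force" is the grip in N (left out, the last holds). Time passes only in rows, so rows that do not move let the fingers close. It gives the time, the measured TCP pose, the force and the opening at its end, in the units of the state.
- robot.get_obs(): the state, without advancing time (a new reading comes with each control period).
- robot.camera(name): name is "scene" or "top"; returns a dict with "color" (384x512x3 uint8, red, green, blue), "z_map" (384x512 float32, m along the optical axis (not along the pixel's ray), 0 where there is no reading), "camera_matrix" (3x3 intrinsics, pixels), "R" (3x3) and "t" (3): a world point X has camera coordinates R X + t. Camera axes: x right, y down, z forward; pixel columns grow to the right and rows downward; lengths in m; the calibration is good to about 2 mm. A picture is of the moment at which its call begins.
- robot.hand_in(): hands the job in, once; it reports no verdict.
Trained networks look in the newest picture that a camera, given by its name, has taken for a name from the list of things; names that differ only in an ending like _2 or _b are one class to them, and where a whole thing is asked for, a point or a joint stands for the part that bears it (a point fixed in the world has none). Each returns a list of dicts, best first, with "conf" (0 to 1); they miss things now and then, are a little off and sometimes report something else, mostly with a low value. They report only what shows in the picture. A call takes as long as a camera call. They do not tell look-alikes from the thing itself.
- robot.search_frame(camera, thing): "at" ([column, row] in pixels, amid what is visible of it).
- robot.spot_point(camera, thing): "at" ([column, row] in pixels: a listed point, or the origin of a listed thing).
The state is a dict: "time": time; "q": joint angles; "joint_velocities": joint speeds; "joint_torque": joint torques, N m; "position": TCP position; "tool_rot": TCP orientation; "ft_force": force on the tool from outside, world axes, zero at the start; "moment": the same for the moment, N m; "grip_width": finger opening in m.
Only numpy, scipy, OpenCV 4.12 (cv2) and the standard library are available. Lean on these libraries where they do the work, as an engineer would, in place of code of your own. Each camera call takes 0.05 s, during which the arm holds its last target.

### The job

Fit the rotor to the open centrifuge: lift it by its black knob, lower it over the tapered drive cone and turn it gently by feel until its notches go over the drive pin and it sits fully home, without dropping it or leaning hard on the drive. Then rock the seated rotor about forty degrees one way and back again to check that the drive turns freely with it, and leave it home and still, without disturbing the things on the bench.

Things in the scene. Friction and masses are not known exactly. Their poses are not given: they have to be found in the camera images.
- rotor: dark grey rotor, 164 mm across, about 0.65 kg, at first upright on a 4 mm rubber mat. Origin: centre of its flat underside, z up along its axis. Straight side 20 mm high, then a slanting face with eight tube pockets up to a flat top, 76 mm across, at height 58 mm. Four red lines on that flat mark its own +x, -x, +y and -y: the four notches underneath lie below them
- knob (a point): point on the rotor's axis, 84 mm above its underside, at a good height to hold its black round knob: 36 mm in diameter, from the flat top (58 mm above the underside) up to 98 mm
- cup (a point): point on the rotor's axis in its underside: mouth of the tapered cup that fits the drive cone, 28 mm wide here, its radius shrinking 6 mm per 28 mm of height, 31 mm deep. Four notches 10 mm wide and 10.5 mm high cross the hub around it, along the rotor's own x and y, both ways; two opposite ones must go over the drive pin, within about 3 degrees either side
- machine: white benchtop centrifuge, fixed, its lid standing open at its back. Case 340 mm deep, 290 mm wide, top 200 mm above the bench, with a round bowl 200 mm wide and 120 mm deep. Origin: on the bench under the middle of the bowl; x points to the back with the lid (the case reaches 150 mm that way, 190 mm to the front), z up
- seat (a point): point fixed to the case on the upright spindle axis, 105 mm above the bench: where the centre of the rotor's underside lies when fully home. The steel drive cone rises from here: radius 14 mm, narrowing to 8 mm at 28 mm above, tip at 31 mm. The drive must never be pushed down with more than 25 N in all, the rotor's weight (5 to 8 N) included; a drop of a few mm onto it already exceeds that
- pin (a point): point fixed to the case on the spindle axis, 8.5 mm above the seat, level with the top of the square brass cross pin (8 by 8 mm, 48 mm long, level, at the foot of the cone). A rotor whose notches miss the pin rests here, 8.5 mm too high. The pin's direction varies and is not measured (the axes here do not show it): see it from above or feel for it; within any 90 degrees of turn a notch meets it
- spindle (a joint): turn of the drive spindle with its pin since the start (0 at the start), rad, positive anticlockwise seen from above. About 0.1 N m of friction holds it, it stays where it is left and has no end stop near
- rack: white tube rack with capped blood tubes, 75 by 129 mm, 100 mm high, loose; origin at the centre of its underside; leave alone
- reagent: amber bottle, 64 mm across, 135 mm high, loose; origin at the centre of its underside; leave alone
- jar: clear specimen jar with orange lid, 60 mm across, 65 mm high, loose; origin at the centre of its underside; leave alone
Mind the look-alikes: they are no part of the job. Of the things like the rotor, leave any that is orange or yellow; of the rest the larger one is meant.

How it is judged:
On the way, in this order (a step that is already met when the one before it is completed fails the run):
1. the rotor is home on the cone with its notches over the pin (z of rotor in the frame of seat below 0.003 m and horizontal distance between rotor and seat below 0.003 m and angle between rotor's own z axis and vertical below 0.06 rad), for 0.2 s.
2. the seated rotor is turned at least 23 degrees one way with the spindle ((value of joint spindle above 0.4 rad or value of joint spindle below -0.4 rad) and z of rotor in the frame of seat below 0.004 m).
3. and back to within 17 degrees of where the spindle stood (value of joint spindle between -0.3 and 0.3 rad and z of rotor in the frame of seat below 0.004 m).
At the end, for the whole second after the job is handed in: The rotor stands fully home on the drive cone (underside within 3 mm of the seat in height and 3 mm sideways, tilted under 3 degrees), its notches over the pin, still, the spindle turned back to within 0.3 rad of where it began, and the robot has let go (z of rotor in the frame of seat below 0.003 m and horizontal distance between rotor and seat below 0.003 m and angle between rotor's own z axis and vertical below 0.05 rad and linear speed of rotor below 0.01 m/s and angular speed of rotor below 0.1 rad/s and value of joint spindle between -0.3 and 0.3 rad); the robot touches nothing.
It fails at once if the rotor is forced down on the drive: over 25 N on the drive pin, or over 120 N summed over the taper's walls, which is what 25 N downward wedges up there (contact force between drive_pin and rotor above 25 N or contact force between rotor and spindle above 120 N).
It fails at once if the tube rack is shifted or tipped (distance of rack from where it was at the start of the episode above 0.015 m or angle between rack's own z axis and vertical above 0.2 rad).
It fails at once if the amber bottle is shifted or tipped (distance of reagent from where it was at the start of the episode above 0.015 m or angle between reagent's own z axis and vertical above 0.2 rad).
It fails at once if the specimen jar is shifted or tipped (distance of jar from where it was at the start of the episode above 0.015 m or angle between jar's own z axis and vertical above 0.2 rad).
It also fails if it takes over 67 s, if anything falls off the work surface, if the arm or the gripper's body presses on something with over 40 N, if the wrist force passes 120 N, or if a joint passes its speed limit or range.

## Working session

There is one attempt and no reset: what is moved stays moved. The work goes in short steps, Python scripts to look and compute and a tool call to move; the robot and the scene stay as the last step left them, time stands still between calls to the robot, and variables do not carry over. Pictures are saved under pics/ and viewed, and the job is handed in when it is done.

Besides the shell and the picture viewer there is one more tool, called after "Call:" as name(argument=value, ...) on one line, values as JSON. move_arm: Moves the arm, as the interface text tells. Its arguments: {"type":"object","properties":{"rows":{"type":"array","items":{"type":"number"}},"grip_force":{"type":"number"}},"required":["rows"]}

```bash
mkdir -p pics; ls; cat > h.py <<'E'
import numpy as np, cv2
from rig import robot
def snap(name,fn):
    c=robot.camera(name); cv2.imwrite('pics/'+fn,c['color'][:,:,::-1]); np.savez('pics/'+fn[:-4]+'.npz',**c); return c
def world(c,u,v,z=None):
    K=c['camera_matrix'];z=c['z_map'][int(round(v)),int(round(u))] if z is None else z
    p=np.linalg.inv(K)@[u,v,1]*z
    return c['R'].T@(p-c['t'])
def atheight(c,u,v,h):
    d=c['R'].T@(np.linalg.inv(c['camera_matrix'])@[u,v,1]); o=-c['R'].T@c['t']
    return o+d*(h-o[2])/d[2]
E
python3 - <<'E'
from h import *
for n in ('scene','top'):
    c=snap(n,n+'1.png'); print(n,-c['R'].T@c['t'],c['R'][2],c['camera_matrix'][0,0])
    for t in ('rotor','knob','machine','seat','pin','rack','reagent','jar'):
        for d in robot.spot_point(n,t)[:4]:
            u,v=d['at']
            try: w=world(c,u,v).round(3)
            except Exception as e: w=None
            print(t,d['at'],round(d['conf'],2),w)
print(robot.get_obs())
E
```

```text
pics
scene [ 0.9909673  -0.29692076  1.10392035] [-0.39724962  0.39752557 -0.82714337] 381.52033794516313
rotor [273.8, 110.7] 0.98 [0.288 0.503 0.035]
rotor [249.6, 145.0] 0.78 [0.344 0.319 0.029]
rotor [313.1, 133.5] 0.7 [0.481 0.509 0.055]
rotor [282.9, 176.8] 0.58 [0.539 0.286 0.06 ]
knob [251.9, 132.5] 0.89 [0.332 0.342 0.069]
knob [316.4, 118.5] 0.82 [0.462 0.54  0.096]
knob [286.6, 164.6] 0.72 [0.53  0.309 0.099]
knob [277.4, 100.1] 0.68 [0.279 0.53  0.066]
machine [185.6, 285.6] 0.94 [ 0.613 -0.181  0.08 ]
machine [181.6, 268.5] 0.31 [ 0.588 -0.165  0.132]
seat [177.9, 274.8] 0.88 [ 0.59  -0.181  0.118]
pin [180.6, 271.1] 0.87 [ 0.593 -0.172  0.133]
rack [318.2, 224.1] 0.98 [0.74  0.23  0.072]
reagent [296.5, 260.4] 0.86 [0.775 0.092 0.081]
jar [211.5, 183.7] 0.66 [0.393 0.098 0.056]
jar [294.5, 261.6] 0.21 [0.77  0.091 0.064]
top [0.37215986 0.16676921 1.38330478] [ 0.10322561  0.00777582 -0.99462757] 420.3632517478913
rotor [139.7, 270.8] 0.95 [0.287 0.524 0.059]
rotor [206.3, 197.8] 0.62 [0.512 0.315 0.104]
knob [194.5, 261.5] 0.86 [0.317 0.351 0.072]
knob [136.4, 274.0] 0
[... 372 characters left out ...]
9 [0.372 0.116 0.069]
{'time': 0.9, 'q': array([-1.45545858e+00,  5.27449748e-01,  1.43269461e+00,  4.49425176e-05,
        1.18142455e+00, -1.78496327e-01]), 'joint_velocities': array([ 0.0004658 ,  0.00108275,  0.00068091, -0.0010585 , -0.00199215,
        0.00022027]), 'joint_torque': array([-6.14719884e-04, -4.40004122e+01, -1.76988602e+01,  6.33858168e-02,
        5.04000799e-02, -1.07937825e-05]), 'position': array([ 0.1810552 , -0.59817735,  0.22258102]), 'tool_rot': array([9.89228339e-01, 1.46380646e-01, 2.04041026e-05, 1.25231256e-05]), 'ft_force': array([0.35892965, 0.52741038, 0.31890148]), 'moment': array([-0.04263393,  0.05041802,  0.03415436]), 'grip_width': 0.0870500161305531}
```

View pics/scene1.png

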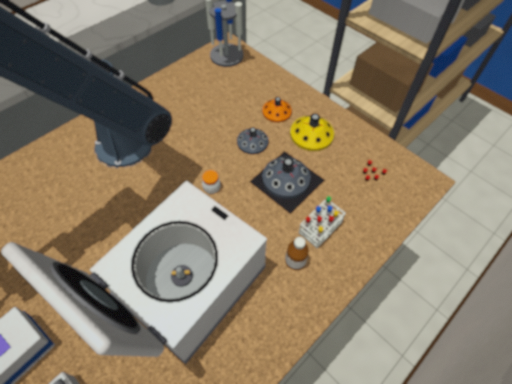

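View pics/top1.png

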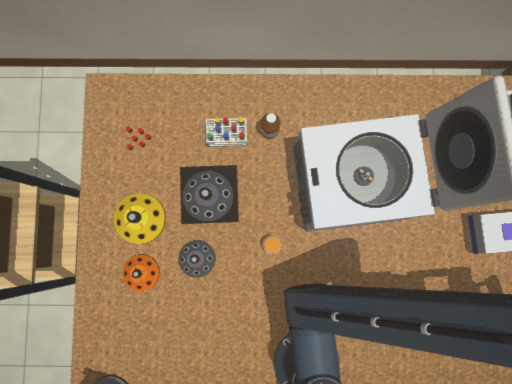

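```bash
python3 - <<'E'
import cv2
a=cv2.imread('pics/top1.png')
cv2.imwrite('pics/topcrop.png',cv2.resize(a[165:315,100:250],None,fx=4,fy=4,interpolation=cv2.INTER_CUBIC))
cv2.imwrite('pics/topmach.png',cv2.resize(a[110:230,305:435],None,fx=4.5,fy=4.5,interpolation=cv2.INTER_CUBIC))
b=cv2.imread('pics/scene1.png')
cv2.imwrite('pics/scmach.png',cv2.resize(b[200:330,120:270],None,fx=4.5,fy=4.5,interpolation=cv2.INTER_CUBIC))
E
```

```text
(no output)
```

View pics/topcrop.png

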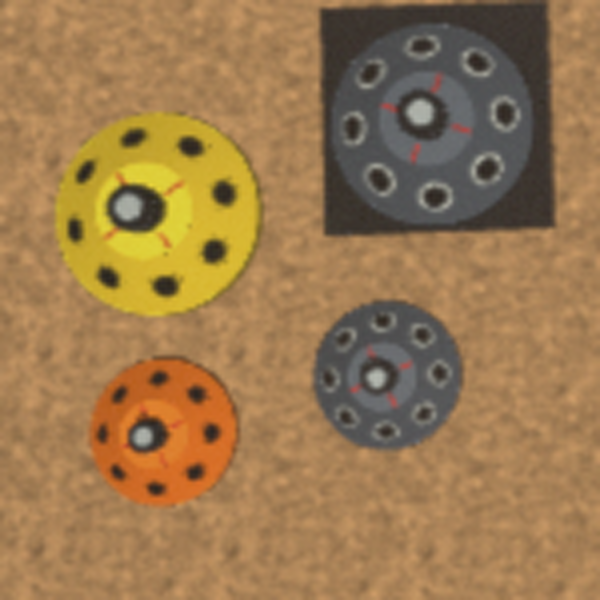

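View pics/topmach.png

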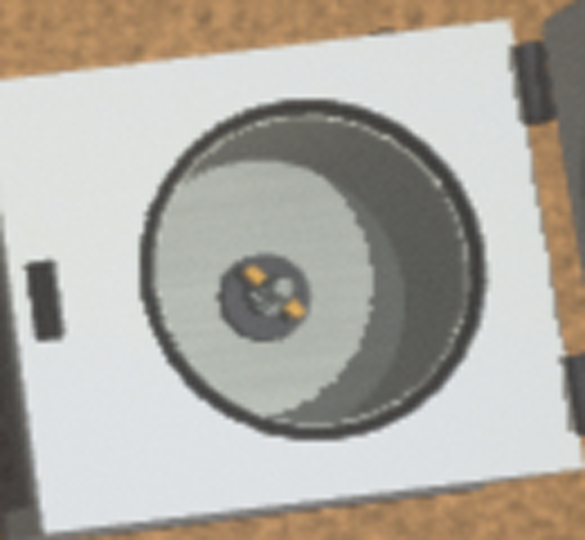

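View pics/scmach.png

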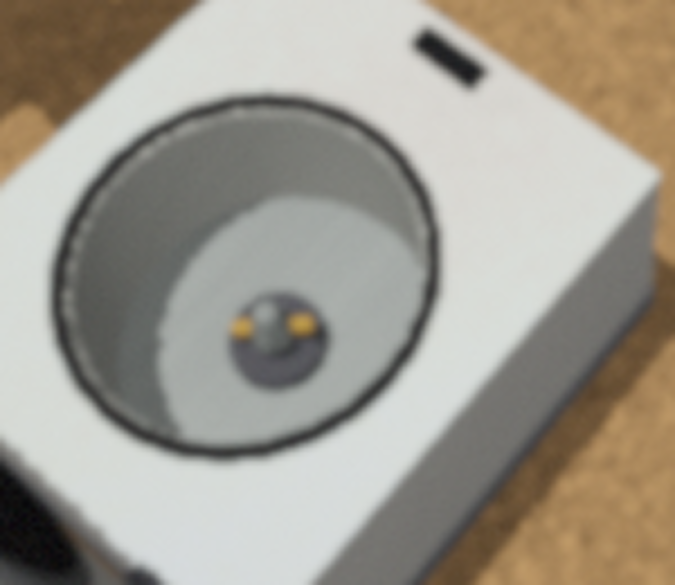

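The large dark grey rotor at top (208,195), on the mat, is the one meant. The small grey one at (196,258) is too small, and yellow (139,218) and orange (141,272) are excluded. The crop confirms this. The brass pin shows clearly in the top view, so I'll measure both.

```bash
cat > meas.py <<'E'
from h import *
import sys
from scipy.optimize import least_squares
def cloud(c):
    K=c['camera_matrix'];v,u=np.mgrid[:384,:512];z=c['z_map']
    p=np.stack([(u-K[0,2])/K[0,0]*z,(v-K[1,2])/K[1,1]*z,z],-1)
    return (p-c['t'])@c['R']
def circ(P,r=None):
    f=lambda q:np.hypot(P[:,0]-q[0],P[:,1]-q[1])-(q[2] if r is None else r)
    s=least_squares(f,[*P.mean(0)[:2],r or .08],loss='soft_l1',f_scale=.002); return s.x.round(4)
D={n:dict(np.load(f'pics/{n}1.npz')) for n in('scene','top')}
for n,c in D.items():
    W=cloud(c); col=c['color'].astype(int); hsv=cv2.cvtColor(c['color'],cv2.COLOR_RGB2HSV).astype(int)
    print(n)
    # rotor bottom region
    g=np.array([.525,.31])
    d=np.hypot(W[...,0]-g[0],W[...,1]-g[1])
    k=(d<.06)&(W[...,2]>.094); P=W[k]; print(' knobtop n',k.sum(),P.mean(0).round(4),'midrange',((P.max(0)+P.min(0))/2).round(4), 'zmax med',np.median(P[:,2]).round(4))
    f=(d<.06)&(abs(W[...,2]-.062)<.004); P=W[f]; print(' flat n',f.sum(),np.median(P,0).round(4),'mid',((P.max(0)+P.min(0))/2).round(4))
    # red lines
    red=(d<.06)&((hsv[...,0]<8)|(hsv[...,0]>172))&(hsv[...,1]>90)
    v,u=np.nonzero(red)
    for a,b in zip(u,v):
        w=atheight(c,a,b,.062); 
    R=np.array([atheight(c,a,b,.062) for a,b in zip(u,v)])
    print(' red n',len(R))
    if len(R)>8:
        wts=col[v,u,0]-col[v,u,1]
        def cost(q):
            a=np.arctan2(R[:,1]-q[1],R[:,0]-q[0]); e=(a-q[2]+np.pi/4)%(np.pi/2)-np.pi/4
            return np.hypot(R[:,0]-q[0],R[:,1]-q[1])*np.sin(e)*wts
        best=min((least_squares(cost,[*R.mean(0)[:2],t],loss='soft_l1') for t in np.arange(0,1.57,.2)),key=lambda s:s.cost); print(' red fit',best.x.round(4),np.degrees(best.x[2])%90, best.cost)
    # silhouette rim: z>0.008 within region, edge points
    # bowl rim
    dm=np.hypot(W[...,0]-.61,W[...,1]+.18)
    br=(hsv[...,0]>10)&(hsv[...,0]<28)&(hsv[...,1]>110)&(hsv[...,2]>110)&(dm<.06)
    v,u=np.nonzero(br); print(' brass',list(zip(u,v)))
    # weighted brass
    B=np.array([atheight(c,a,b,.1135) for a,b in zip(u,v)])
    if len(B)>3:
        l,s,_=cv2.kmeans(B[:,:2].astype(np.float32),2,None,(3,50,1e-6),5,cv2.KMEANS_PP_CENTERS)[1:][0],0,0
        c0,c1=[B[l.ravel()==i].mean(0) for i in(0,1)]; dd=c1-c0
        print(' pin ends',c0.round(4),c1.round(4),'mid',((c0+c1)/2).round(4),'deg',np.degrees(np.arctan2(dd[1],dd[0]))%180)
    dark=(hsv[...,2]<90)&(abs(W[...,2]-.2)<.008)&(dm<.15); 
    if dark.sum()>10: print(' rim dark',dark.sum(),circ(W[dark]), np.median(W[dark][:,2]).round(4))
    top=(abs(W[...,2]-.2)<.006)&(dm<.25)&(hsv[...,1]<40)&(hsv[...,2]>140); print(' casetop z',np.median(W[top][:,2]).round(4))
    cone=(dm<.06)&(W[...,2]>.125)&(W[...,2]<.16); 
    if cone.sum(): print(' cone',cone.sum(),W[cone].mean(0).round(4))
E
python3 meas.py
```

```text
scene
 knobtop n 88 [0.5294 0.3177 0.1   ] midrange [0.5293 0.3181 0.0995] zmax med 0.1001
 flat n 232 [0.5395 0.3057 0.0605] mid [0.5287 0.3176 0.0619]
 red n 0
 brass [(np.int64(185), np.int64(270)), (np.int64(186), np.int64(270)), (np.int64(187), np.int64(270)), (np.int64(188), np.int64(270)), (np.int64(173), np.int64(271)), (np.int64(174), np.int64(271)), (np.int64(185), np.int64(271)), (np.int64(186), np.int64(271)), (np.int64(187), np.int64(271)), (np.int64(188), np.int64(271)), (np.int64(189), np.int64(271)), (np.int64(172), np.int64(272)), (np.int64(173), np.int64(272)), (np.int64(174), np.int64(272)), (np.int64(185), np.int64(272)), (np.int64(186), np.int64(272)), (np.int64(187), np.int64(272)), (np.int64(188), np.int64(272)), (np.int64(189), np.int64(272)), (np.int64(172), np.int64(273)), (np.int64(173), np.int64(273)), (np.int64(174), np.int64(273)), (np.int64(185), np.int64(273)), (np.int64(186), np.int64(273)), (np.int64(187), np.int64(273)), (np.int64(188), np.int64(273)), (np.int64(189), np.int64(273)), (np.int64(173), np.int64(274)), (np.int64(174), np.int64(274))]
 p
[... 541 characters left out ...]
170)), (np.int64(360), np.int64(171)), (np.int64(361), np.int64(171)), (np.int64(362), np.int64(171)), (np.int64(363), np.int64(171)), (np.int64(361), np.int64(172)), (np.int64(362), np.int64(172)), (np.int64(369), np.int64(177)), (np.int64(370), np.int64(177)), (np.int64(368), np.int64(178)), (np.int64(369), np.int64(178)), (np.int64(370), np.int64(178)), (np.int64(371), np.int64(178)), (np.int64(369), np.int64(179)), (np.int64(370), np.int64(179)), (np.int64(371), np.int64(179))]
 pin ends [ 0.5749 -0.1835  0.1135] [ 0.5971 -0.1585  0.1135] mid [ 0.586  -0.171   0.1135] deg 48.36729990649894
 rim dark 340 [ 0.5857 -0.17    0.1038] 0.2057
 casetop z 0.2016
 cone 38 [ 0.5845 -0.1692  0.1342]
```

```bash
python3 - <<'E'
from meas import cloud
from h import *
for n in('scene','top'):
    c=dict(np.load(f'pics/{n}1.npz')); W=cloud(c).reshape(-1,3)
    for y0 in np.arange(-.6,-.2,.05):
        m=(W[:,1]>y0)&(W[:,1]<y0+.05)&(W[:,0]>.35)&(W[:,0]<.85)
        k=W[m]; k=k[k[:,2]>.05]
        if len(k): print(n,y0.round(2),'zmax',np.percentile(k[:,2],99).round(3),'x',np.percentile(k[k[:,2]>.15][:,0],[1,99]).round(2) if (k[:,2]>.15).any() else '')
    z=(W[:,0]>.3)&(W[:,0]<.95)&(W[:,1]>0)&(W[:,1]<.7); print('max over bench left',np.percentile(W[z][:,2],99.9))
E
```

```text
scene
 knobtop n 88 [0.5294 0.3177 0.1   ] midrange [0.5293 0.3181 0.0995] zmax med 0.1001
 flat n 232 [0.5395 0.3057 0.0605] mid [0.5287 0.3176 0.0619]
 red n 0
 brass [(np.int64(185), np.int64(270)), (np.int64(186), np.int64(270)), (np.int64(187), np.int64(270)), (np.int64(188), np.int64(270)), (np.int64(173), np.int64(271)), (np.int64(174), np.int64(271)), (np.int64(185), np.int64(271)), (np.int64(186), np.int64(271)), (np.int64(187), np.int64(271)), (np.int64(188), np.int64(271)), (np.int64(189), np.int64(271)), (np.int64(172), np.int64(272)), (np.int64(173), np.int64(272)), (np.int64(174), np.int64(272)), (np.int64(185), np.int64(272)), (np.int64(186), np.int64(272)), (np.int64(187), np.int64(272)), (np.int64(188), np.int64(272)), (np.int64(189), np.int64(272)), (np.int64(172), np.int64(273)), (np.int64(173), np.int64(273)), (np.int64(174), np.int64(273)), (np.int64(185), np.int64(273)), (np.int64(186), np.int64(273)), (np.int64(187), np.int64(273)), (np.int64(188), np.int64(273)), (np.int64(189), np.int64(273)), (np.int64(173), np.int64(274)), (np.int64(174), np.int64(274))]
 p
[... 1073 characters left out ...]
-0.1585  0.1135] mid [ 0.586  -0.171   0.1135] deg 48.36729990649894
 rim dark 340 [ 0.5857 -0.17    0.1038] 0.2057
 casetop z 0.2016
 cone 38 [ 0.5845 -0.1692  0.1342]
scene -0.6 zmax 0.094 x 
scene -0.55 zmax 0.096 x 
scene -0.45 zmax 0.478 x [0.48 0.64]
scene -0.4 zmax 0.478 x [0.49 0.75]
scene -0.35 zmax 0.401 x [0.46 0.75]
scene -0.3 zmax 0.206 x [0.46 0.75]
scene -0.25 zmax 0.206 x [0.45 0.74]
max over bench left 0.20240214908654608
top -0.6 zmax 0.098 x 
top -0.55 zmax 0.097 x 
top -0.45 zmax 0.45 x [0.47 0.47]
top -0.4 zmax 0.481 x [0.47 0.74]
top -0.35 zmax 0.405 x [0.47 0.74]
top -0.3 zmax 0.209 x [0.46 0.74]
top -0.25 zmax 0.209 x [0.45 0.74]
max over bench left 1.3833047823060458
```

Call:
move_arm(rows=[-10, 35, 18, 0, 0, 0, 0, -10, 35, 18, 0, 0, 0, 0, -10, 35, 18, 0, 0, 0, 0, -10, 35, 18, 0, 0, 0, 0, -10, 35, 18, 0, 0, 0, 0, -10, 35, 18, 0, 0, 0, 0, 42, 24.5, 0, 0, 0, 0.131, 0, 42, 24.5, 0, 0, 0, 0.131, 0, 42, 24.5, 0, 0, 0, 0.131, 0, 42, 24.5, 0, 0, 0, 0.131, 0, 22, 40, 0, 0, 0, 0.131, 0, 22, 40, 0, 0, 0, 0.131, 0], grip_force=40)

```text
time: 2.1
position: [0.3342, -0.2088, 0.3307]
tool_rot: [0.856, 0.516, 0.0, 0.0]
ft_force: [0.6, -0.3, -0.6]
grip_width: 0.0871
```

Call:
move_arm(rows=[22, 40, 0, 0, 0, 0.131, 0, 22, 40, 0, 0, 0, 0.131, 0, 22, 40, 0, 0, 0, 0.131, 0, 2.5, 47.5, 0, 0, 0, 0.131, 0, 2.5, 47.5, 0, 0, 0, 0.131, 0, 2.5, 47.5, 0, 0, 0, 0.131, 0, 2.5, 47.5, 0, 0, 0, 0, 0, 20, 37, 0, 0, 0, 0, 0, 20, 37, 0, 0, 0, 0, 0, 20, 37, 0, 0, 0, 0, 0, 20, 37, 0, 0, 0, 0, 0, 20, 37, 0, 0, 0, 0, 0])

```text
time: 3.3
position: [0.5095, 0.2866, 0.3306]
tool_rot: [0.595, 0.803, 0.0, 0.0]
ft_force: [1.2, -0.4, 0.5]
grip_width: 0.0869
```

Call:
move_arm(rows=[9.75, 16.5, -30, 0, 0, 0, 0, 9.75, 16.5, -30, 0, 0, 0, 0, 0, 0, -45, 0, 0, 0, 0, 0, 0, -45, 0, 0, 0, 0, 0, 0, -45, 0, 0, 0, 0, 0, 0, -30, 0, 0, 0, 0, 0, 0, -20, 0, 0, 0, 0, 0, 0, -12, 0, 0, 0, 0, 0, 0, -5, 0, 0, 0, 0, 0, 0, 0, 0, 0, 0, 0])

```text
time: 4.3
position: [0.5287, 0.3179, 0.0685]
tool_rot: [0.596, 0.803, 0.0, 0.0]
ft_force: [-0.4, -0.1, -0.1]
grip_width: 0.0871
```

```bash
python3 - <<'E'
from h import *
c=snap('scene','s2.png');d=snap('top','t2.png')
a=cv2.resize(c['color'][110:240,220:350],None,fx=3,fy=3,interpolation=cv2.INTER_CUBIC)
b=cv2.resize(d['color'][130:260,140:270],None,fx=3,fy=3,interpolation=cv2.INTER_CUBIC)
cv2.imwrite('pics/p2.png',np.hstack([a,b])[:,:,::-1]); o=robot.get_obs();print(o['position'],o['ft_force'],o['moment'],o['q'])
E
```

```text
[0.52947281 0.31820949 0.06975653] [-0.23518514 -0.5186761  -0.47541316] [ 0.01401041 -0.08959738  0.03265812] [3.60467605e-01 7.15456254e-01 1.56961565e+00 3.25053766e-05
 8.54023364e-01 6.54059293e-02]
```

View pics/p2.png

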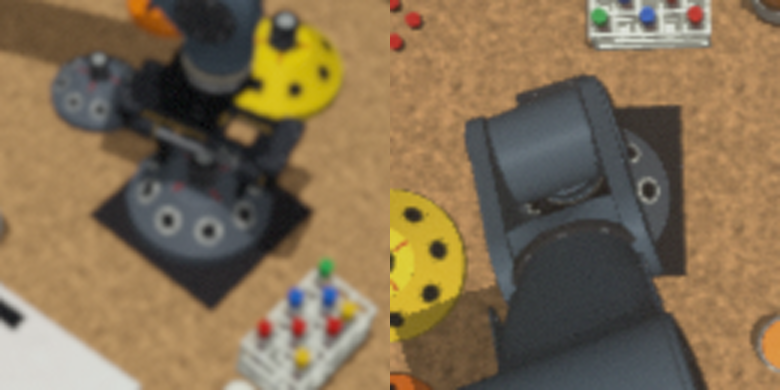

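The fingers straddle the knob of the large rotor on the mat and nothing else is near. I'll nudge the tool and grip.

Call:
move_arm(rows=[0, 1, 0, 0, 0, 0, 0, 0, 0, 0, 0, 0, 0, 0.6, 0, 0, 0, 0, 0, 0, 0.6, 0, 0, 0, 0, 0, 0, 0.7, 0, 0, 0, 0, 0, 0, 0.7, 0, 0, 0, 0, 0, 0, 0.7, 0, 0, 0, 0, 0, 0, 0.7], grip_force=40)

```text
time: 5.1
position: [0.5285, 0.3188, 0.0685]
tool_rot: [0.596, 0.803, -0.0, -0.0]
ft_force: [-0.0, 0.0, -0.0]
grip_width: 0.0465
```

Call:
move_arm(rows=[0, 0, 0, 0, 0, 0, 1, 0, 0, 0, 0, 0, 0, 1, 0, 0, 0, 0, 0, 0, 1, 0, 0, 0, 0, 0, 0, 1, 0, 0, 0, 0, 0, 0, 1])

```text
time: 5.6
position: [0.5275, 0.3185, 0.0684]
tool_rot: [0.595, 0.803, -0.001, -0.001]
ft_force: [-2.7, -1.6, 2.7]
grip_width: 0.0351
```

Call:
move_arm(rows=[0, 0, 3, 0, 0, 0, 1, 0, 0, 5, 0, 0, 0, 1, 0, 0, 10, 0, 0, 0, 1, 0, 0, 20, 0, 0, 0, 1, 0, 0, 30, 0, 0, 0, 1, 0, 0, 40, 0, 0, 0, 1, 0, 0, 40, 0, 0, 0, 1, 0, 0, 40, 0, 0, 0, 1, 0, 0, 40, 0, 0, 0, 1, 0, 0, 20, 0, 0, 0, 1, 0, 0, 9, 0, 0, 0, 1, 0, 0, 0, 0, 0, 0, 1])

```text
time: 6.8
position: [0.5287, 0.3189, 0.3268]
tool_rot: [0.596, 0.803, 0.001, 0.001]
ft_force: [-0.3, -0.5, -6.5]
grip_width: 0.0351
```

Call:
move_arm(rows=[2, -15, 0, 0, 0, -0.03, 1, 4, -30, 0, 0, 0, -0.04, 1, 5, -45, 0, 0, 0, -0.046, 1, 6, -50, 0, 0, 0, -0.046, 1, 6, -50, 0, 0, 0, -0.046, 1, 6, -50, 0, 0, 0, -0.046, 1, 6, -50, 0, 0, 0, -0.046, 1, 6, -50, 0, 0, 0, -0.046, 1, 6, -50, 0, 0, 0, -0.046, 1, 5, -45, 0, 0, 0, -0.044, 1, 3.5, -30, 0, 0, 0, 0, 1, 2, -15, 0, 0, 0, 0, 1])

```text
time: 8.0
position: [0.5844, -0.163, 0.3229]
tool_rot: [0.757, 0.654, -0.002, -0.001]
ft_force: [-0.8, 0.7, -7.0]
grip_width: 0.0354
```

Call:
move_arm(rows=[0, -9.5, 0, 0, 0, 0, 1, 0, 0, 0, 0, 0, 0, 1, 0, 0, 0, 0, 0, 0, 1, 0, 0, 0, 0, 0, 0, 1])

```text
time: 8.4
position: [0.5855, -0.1667, 0.3254]
tool_rot: [0.755, 0.656, 0.0, -0.001]
ft_force: [0.2, -0.3, -5.4]
grip_width: 0.0346
```

```bash
python3 - <<'E'
from h import *
c=snap('scene','s3.png');d=snap('top','t3.png')
a=cv2.resize(c['color'][180:330,100:250],None,fx=2.6,fy=2.6,interpolation=cv2.INTER_CUBIC)
b=cv2.resize(d['color'][100:250,300:450],None,fx=2.6,fy=2.6,interpolation=cv2.INTER_CUBIC)
cv2.imwrite('pics/p3.png',np.hstack([a,b])[:,:,::-1]); 
P=[]
o=robot.get_obs();print(o['time'],o['position'],o['tool_rot'],o['ft_force'],o['moment'],o['q'])
E
```

```text
8.5 [ 0.58573919 -0.16703677  0.32574839] [ 7.54541022e-01  6.56252866e-01  1.02552078e-04 -1.07309446e-04] [-0.29436914 -0.15537307 -7.17986844] [-0.0319941  -0.06153035  0.02198266] [-4.61200314e-01  4.09273110e-01  1.34164502e+00  2.76211536e-04
  1.39079404e+00 -3.22137191e-01]
```

View pics/p3.png

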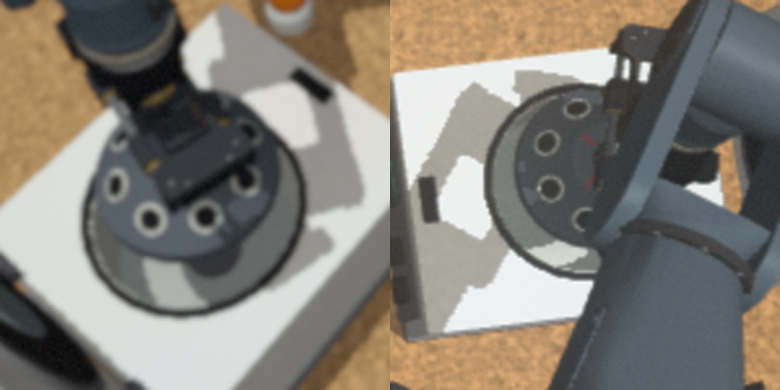

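```bash
sed -i '/^D={n/,$d' meas.py; python3 - <<'E'
from meas import *
def fit(fn,g,zu):
    c=dict(np.load(fn)); W=cloud(c); 
    col=c['color'].astype(int); gray=(col.max(-1)-col.min(-1)<40)&(col.mean(-1)<140)
    d=np.hypot(W[...,0]-g[0],W[...,1]-g[1])
    h=W[...,2]-zu
    m=(d<.087)&(d>.03)&(h>.018)&(h<.06)
    exp=np.where(d<.038,.058,.02+(.082-d)*38/44)
    m&=abs(h-exp)<.009
    P=W[m]
    def f(q):
        r=np.hypot(P[:,0]-q[0],P[:,1]-q[1]); e=np.where(r<.038,.058,np.where(r>.082,.02-(r-.082)*3,.02+(.082-r)*38/44))
        return P[:,2]-q[2]-e
    s=least_squares(f,[*g,zu],loss='soft_l1',f_scale=.001); print(fn,m.sum(),s.x.round(4),np.median(abs(s.fun)).round(4))
    return s.x
fit('pics/scene1.npz',[.529,.319],.004);fit('pics/top1.npz',[.529,.3195],.004)
fit('pics/s3.npz',[.586,-.167],.261);q=fit('pics/t3.npz',[.586,-.167],.261)
c=dict(np.load('pics/t3.npz'));hsv=cv2.cvtColor(c['color'],cv2.COLOR_RGB2HSV).astype(int)
v,u=np.nonzero(((hsv[...,0]<10)|(hsv[...,0]>170))&(hsv[...,1]>60)); 
for a,b in zip(u,v):
    w=atheight(c,a,b,.319)
    if np.hypot(w[0]-.586,w[1]+.167)<.045: print(a,b,w.round(4),np.degrees(np.arctan2(w[1]+.167,w[0]-.586)).round(1),c['color'][b,a])
a=cv2.resize(c['color'][140:190,340:390],None,fx=12,fy=12,interpolation=cv2.INTER_CUBIC); cv2.imwrite('pics/p3b.png',a[:,:,::-1])
E
```

```text
pics/scene1.npz 1194 [0.5285 0.3197 0.0036] 0.0016
pics/top1.npz 1603 [0.5286 0.3198 0.0063] 0.0018
pics/s3.npz 2040 [ 0.5878 -0.165   0.2609] 0.0012
pics/t3.npz 1287 [ 0.5876 -0.1636  0.2628] 0.0015
374 152 [ 0.6101 -0.1394  0.319 ] 49.0 [105  66  66]
375 152 [ 0.6101 -0.1419  0.319 ] 46.2 [104  67  68]
375 153 [ 0.6075 -0.1419  0.319 ] 49.5 [111  69  68]
376 153 [ 0.6075 -0.1444  0.319 ] 46.4 [108  68  67]
376 154 [ 0.6049 -0.1444  0.319 ] 50.2 [100  65  64]
377 154 [ 0.6049 -0.1469  0.319 ] 46.7 [114  66  63]
377 155 [ 0.6023 -0.1469  0.319 ] 51.1 [99 66 64]
378 155 [ 0.6023 -0.1494  0.319 ] 47.2 [100  66  68]
377 168 [ 0.5684 -0.1461  0.319 ] 130.1 [93 68 69]
378 168 [ 0.5684 -0.1486  0.319 ] 133.8 [90 56 56]
376 169 [ 0.5658 -0.1435  0.319 ] 130.7 [98 69 70]
377 169 [ 0.5658 -0.146   0.319 ] 133.9 [109  61  59]
378 169 [ 0.5658 -0.1486  0.319 ] 137.6 [75 55 56]
376 170 [ 0.5632 -0.1434  0.319 ] 134.0 [107  67  65]
377 170 [ 0.5632 -0.146   0.319 ] 137.3 [94 63 65]
375 171 [ 0.5606 -0.1408  0.319 ] 134.1 [96 68 70]
376 171 [ 0.5606 -0.1434  0.319 ] 137.0 [103  66  67]
```

View pics/p3b.png

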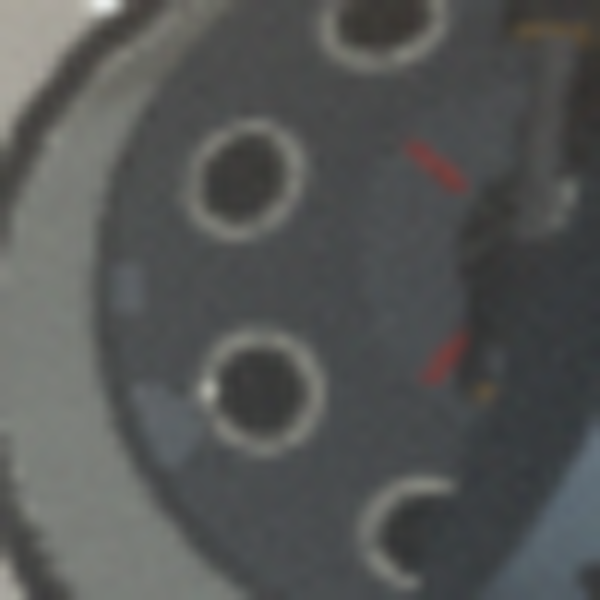

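Call:
move_arm(rows=[-1, -6, 0, 0, 0, 0, 1, 0, 0, -10, 0, 0, 0, 1, 0, 0, -25, 0, 0, 0, 1, 0, 0, -30, 0, 0, 0, 1, 0, 0, -25, 0, 0, 0, 1, 0, 0, -15, 0, 0, 0, 1, 0, 0, -10, 0, 0, 0, 1, 0, 0, 0, 0, 0, 0, 1, 0, 0, 0, 0, 0, 0, 1])

```text
time: 9.4
position: [0.5853, -0.1748, 0.211]
tool_rot: [0.755, 0.656, 0.0, 0.001]
ft_force: [0.8, -0.5, -6.2]
grip_width: 0.0355
```

```bash
cat > look.py <<'E'
from meas import *
def fit(c,g,zu,fixz=None):
    W=cloud(c)
    d=np.hypot(W[...,0]-g[0],W[...,1]-g[1]); h=W[...,2]-zu
    m=(d<.087)&(d>.03)&(h>.018)&(h<.06)
    exp=np.where(d<.038,.058,.02+(.082-d)*38/44); m&=abs(h-exp)<.009
    P=W[m]
    def f(q):
        r=np.hypot(P[:,0]-q[0],P[:,1]-q[1]); e=np.where(r<.038,.058,np.where(r>.082,.02-(r-.082)*3,.02+(.082-r)*38/44))
        return P[:,2]-(q[2] if fixz is None else fixz)-e
    s=least_squares(f,[*g,zu],loss='soft_l1',f_scale=.001); print(m.sum(),s.x.round(4),np.median(abs(s.fun)).round(4))
def go(k,g,zu):
    o=robot.get_obs();print(o['time'],o['position'],o['tool_rot'],o['ft_force'],o['moment'])
    c=snap('scene',f's{k}.png');d=snap('top',f't{k}.png')
    for x,b in((c,-.0004),(d,.0023)): fit(x,g,zu); fit(x,g,zu,zu+b)
    a=cv2.resize(c['color'][200:330,110:240],None,fx=3,fy=3,interpolation=cv2.INTER_CUBIC)
    b=cv2.resize(d['color'][110:240,310:440],None,fx=3,fy=3,interpolation=cv2.INTER_CUBIC)
    cv2.imwrite(f'pics/p{k}.png',np.hstack([a,b])[:,:,::-1])
E
python3 - <<'E'
from look import *
go(4,[.5855,-.172],.1457)
E
```

```text
9.4 [ 0.58528012 -0.17481243  0.21097207] [7.55176226e-01 6.55521590e-01 2.20082517e-04 5.13899263e-04] [ 0.80294268 -0.49376442 -6.20024507] [-0.01892404 -0.11471569 -0.04246652]
1667 [ 0.5877 -0.1731  0.1464] 0.0013
1667 [ 0.5884 -0.1735  0.1457] 0.0014
1029 [ 0.588  -0.1719  0.1484] 0.0018
1029 [ 0.5881 -0.1714  0.1457] 0.0018
```

View pics/p4.png

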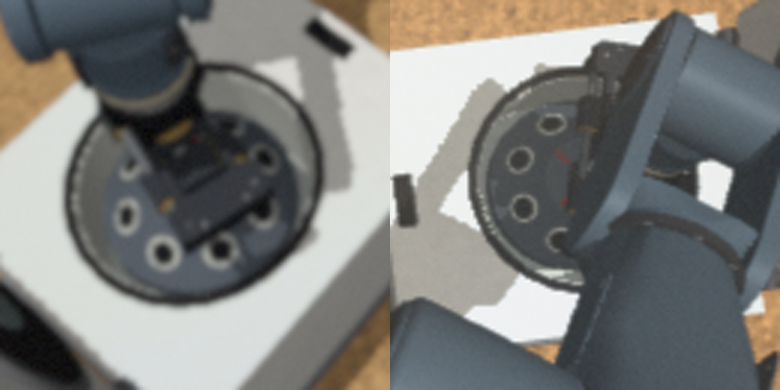

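Call:
move_arm(rows=[-0.5, 1, -5, 0, 0, 0, 1, 0, 0, -8, 0, 0, 0, 1, 0, 0, -6, 0, 0, 0, 1, 0, 0, 0, 0, 0, 0, 1, 0, 0, 0, 0, 0, 0, 1])

```text
time: 10.0
position: [0.5841, -0.1735, 0.1911]
tool_rot: [0.755, 0.656, -0.0, -0.0]
ft_force: [0.6, 0.7, -6.7]
grip_width: 0.0352
```

Call:
move_arm(rows=[0, 0, -2, 0, 0, 0, 1, 0, 0, -2, 0, 0, 0, 1, 0, 0, 0, 0, 0, 0, 1])

```text
time: 10.3
position: [0.5841, -0.1735, 0.1873]
tool_rot: [0.755, 0.656, -0.0, -0.0]
ft_force: [-0.3, -0.1, -6.0]
grip_width: 0.0352
```

Call:
move_arm(rows=[0, 0, -2, 0, 0, 0, 1, 0, 0, -1, 0, 0, 0, 1, 0, 0, 0, 0, 0, 0, 1])

```text
time: 10.6
position: [0.5841, -0.1735, 0.1843]
tool_rot: [0.755, 0.656, -0.0, -0.0]
ft_force: [0.0, -0.1, -6.4]
grip_width: 0.0355
```

Call:
move_arm(rows=[0.5, 1, 0, 0, 0, 0, 1, 0, 0, -1, 0, 0, 0, 1, 0, 0, -1, 0, 0, 0, 1, 0, 0, 0, 0, 0, 0, 1])

```text
time: 11.0
position: [0.5846, -0.1725, 0.1823]
tool_rot: [0.755, 0.656, -0.0, -0.0]
ft_force: [-1.0, -1.1, -6.5]
grip_width: 0.0351
```

Call:
move_arm(rows=[0, 0, -1, 0, 0, 0, 1, 0, 0, -1, 0, 0, 0, 1, 0, 0, 0, 0, 0, 0, 1])

```text
time: 11.3
position: [0.5846, -0.1725, 0.1803]
tool_rot: [0.755, 0.656, -0.0, -0.0]
ft_force: [-0.2, -0.8, -5.3]
grip_width: 0.0349
```

Call:
move_arm(rows=[0, 0, -0.7, 0, 0, 0, 1, 0, 0, -0.6, 0, 0, 0, 1, 0, 0, 0, 0, 0, 0, 1])

```text
time: 11.6
position: [0.5847, -0.1725, 0.1791]
tool_rot: [0.755, 0.656, -0.0, -0.0]
ft_force: [-0.1, 0.2, -5.8]
grip_width: 0.035
```

Call:
move_arm(rows=[0, 0, -0.5, 0, 0, 0, 1, 0, 0, -0.3, 0, 0, 0, 1, 0, 0, 0, 0, 0, 0, 1])

```text
time: 11.9
position: [0.5847, -0.1725, 0.1784]
tool_rot: [0.755, 0.656, -0.0, -0.0]
ft_force: [0.4, -0.3, -6.7]
grip_width: 0.0349
```

Call:
move_arm(rows=[0, 0, -0.5, 0, 0, 0, 1, 0, 0, -0.3, 0, 0, 0, 1, 0, 0, 0, 0, 0, 0, 1])

```text
time: 12.2
position: [0.5847, -0.1725, 0.1776]
tool_rot: [0.755, 0.656, -0.0, -0.0]
ft_force: [-0.1, -0.1, -6.6]
grip_width: 0.0354
```

Call:
move_arm(rows=[0, 0, -0.5, 0, 0, 0, 1, 0, 0, 0, 0, 0, 0, 1])

```text
time: 12.4
position: [0.5847, -0.1725, 0.1771]
tool_rot: [0.755, 0.656, -0.0, -0.0]
ft_force: [0.4, -0.4, -5.1]
grip_width: 0.0346
```

Call:
move_arm(rows=[0, 0, -0.5, 0, 0, 0, 1, 0, 0, 0, 0, 0, 0, 1])

```text
time: 12.6
position: [0.5847, -0.1725, 0.1766]
tool_rot: [0.755, 0.656, -0.0, -0.0]
ft_force: [-0.5, 1.0, -7.1]
grip_width: 0.0348
```

Call:
move_arm(rows=[0, 0, -0.5, 0, 0, 0, 1, 0, 0, 0, 0, 0, 0, 1])

```text
time: 12.8
position: [0.5847, -0.1725, 0.1761]
tool_rot: [0.755, 0.656, -0.0, -0.0]
ft_force: [0.1, -0.4, -6.4]
grip_width: 0.0354
```

Call:
move_arm(rows=[0, 0, -0.5, 0, 0, 0, 1, 0, 0, 0, 0, 0, 0, 1])

```text
time: 13.0
position: [0.5847, -0.1725, 0.1756]
tool_rot: [0.755, 0.656, -0.0, -0.0]
ft_force: [-0.4, -0.2, -5.9]
grip_width: 0.0352
```

Call:
move_arm(rows=[0, 0, -0.5, 0, 0, 0, 1, 0, 0, -0.4, 0, 0, 0, 1, 0, 0, 0, 0, 0, 0, 1])

```text
time: 13.3
position: [0.5847, -0.1725, 0.1747]
tool_rot: [0.755, 0.656, -0.0, -0.0]
ft_force: [-0.6, 0.0, -6.0]
grip_width: 0.035
```

Call:
move_arm(rows=[0, 0, -0.5, 0, 0, 0, 1, 0, 0, -0.3, 0, 0, 0, 1, 0, 0, 0, 0, 0, 0, 1])

```text
time: 13.6
position: [0.5847, -0.1725, 0.1739]
tool_rot: [0.755, 0.656, -0.0, -0.0]
ft_force: [0.0, 0.1, -6.1]
grip_width: 0.035
```

Call:
move_arm(rows=[0, 0, -0.4, 0, 0, 0, 1, 0, 0, -0.3, 0, 0, 0, 1, 0, 0, 0, 0, 0, 0, 1])

```text
time: 13.9
position: [0.5847, -0.1725, 0.1732]
tool_rot: [0.755, 0.656, -0.0, -0.0]
ft_force: [-0.3, -0.1, -6.2]
grip_width: 0.0351
```

Call:
move_arm(rows=[0, 0, -0.4, 0, 0, 0, 1, 0, 0, -0.2, 0, 0, 0, 1, 0, 0, 0, 0, 0, 0, 1])

```text
time: 14.2
position: [0.5848, -0.1726, 0.1726]
tool_rot: [0.755, 0.656, -0.0, 0.0]
ft_force: [0.5, -0.3, -5.7]
grip_width: 0.0351
```

Call:
move_arm(rows=[0, 0, -0.3, 0, 0, 0, 1, 0, 0, -0.2, 0, 0, 0, 1, 0, 0, 0, 0, 0, 0, 1])

```text
time: 14.5
position: [0.5847, -0.1726, 0.1721]
tool_rot: [0.755, 0.656, -0.0, -0.0]
ft_force: [-0.0, 0.9, -5.7]
grip_width: 0.0353
```

Call:
move_arm(rows=[0, 0, -0.3, 0, 0, 0, 1, 0, 0, -0.2, 0, 0, 0, 1, 0, 0, 0, 0, 0, 0, 1])

```text
time: 14.8
position: [0.5847, -0.1726, 0.1716]
tool_rot: [0.755, 0.656, -0.0, -0.0]
ft_force: [-0.2, 0.2, -5.7]
grip_width: 0.0352
```

Call:
move_arm(rows=[0, 0, -0.3, 0, 0, 0, 1, 0, 0, 0, 0, 0, 0, 1])

```text
time: 15.0
position: [0.5846, -0.1726, 0.1713]
tool_rot: [0.755, 0.656, -0.0, -0.0]
ft_force: [-0.3, -1.3, -5.9]
grip_width: 0.0353
```

Call:
move_arm(rows=[0, 0, -0.3, 0, 0, 0, 1, 0, 0, 0, 0, 0, 0, 1])

```text
time: 15.2
position: [0.5846, -0.1726, 0.171]
tool_rot: [0.755, 0.656, -0.0, -0.0]
ft_force: [-0.9, -1.4, -5.9]
grip_width: 0.035
```

Call:
move_arm(rows=[0, 0, -0.3, 0, 0, 0, 1, 0, 0, 0, 0, 0, 0, 1])

```text
time: 15.4
position: [0.5846, -0.1726, 0.1707]
tool_rot: [0.755, 0.656, -0.0, -0.0]
ft_force: [-2.0, -0.5, -5.3]
grip_width: 0.0352
```

Call:
move_arm(rows=[-0.3, -0.2, 0, 0, 0, 0, 1, 0, 0, 0, 0, 0, 0, 1])

```text
time: 15.6
position: [0.5845, -0.1727, 0.1707]
tool_rot: [0.755, 0.656, 0.0, 0.0]
ft_force: [-0.4, -0.1, -4.7]
grip_width: 0.0354
```

Call:
move_arm(rows=[0, 0, -0.3, 0, 0, 0, 1, 0, 0, 0, 0, 0, 0, 1])

```text
time: 15.8
position: [0.5845, -0.1727, 0.1705]
tool_rot: [0.755, 0.656, 0.0, 0.0]
ft_force: [-0.7, -0.4, -5.5]
grip_width: 0.035
```

Call:
move_arm(rows=[0, 0, -0.3, 0, 0, 0, 1, 0, 0, 0, 0, 0, 0, 1])

```text
time: 16.0
position: [0.5845, -0.1728, 0.1701]
tool_rot: [0.755, 0.656, -0.0, 0.0]
ft_force: [-2.4, -1.7, -6.7]
grip_width: 0.0351
```

Call:
move_arm(rows=[-0.3, -0.3, 0, 0, 0, 0, 1, 0, 0, 0, 0, 0, 0, 1])

```text
time: 16.2
position: [0.5844, -0.173, 0.1702]
tool_rot: [0.755, 0.655, 0.0, 0.0]
ft_force: [-0.8, -1.4, -5.2]
grip_width: 0.0352
```

Call:
move_arm(rows=[0, 0, -0.3, 0, 0, 0, 1, 0, 0, 0, 0, 0, 0, 1])

```text
time: 16.4
position: [0.5843, -0.173, 0.1698]
tool_rot: [0.755, 0.656, 0.0, 0.0]
ft_force: [0.1, -0.7, -6.7]
grip_width: 0.0352
```

Call:
move_arm(rows=[0, 0, -0.3, 0, 0, 0, 1, 0, 0, 0, 0, 0, 0, 1])

```text
time: 16.6
position: [0.5843, -0.173, 0.1695]
tool_rot: [0.755, 0.656, 0.0, 0.0]
ft_force: [-0.2, -0.2, -6.3]
grip_width: 0.0353
```

Call:
move_arm(rows=[0, 0, -0.3, 0, 0, 0, 1, 0, 0, 0, 0, 0, 0, 1])

```text
time: 16.8
position: [0.5843, -0.1731, 0.1694]
tool_rot: [0.755, 0.656, 0.0, 0.0]
ft_force: [0.4, -0.2, -5.5]
grip_width: 0.0349
```

Call:
move_arm(rows=[0, 0, -0.3, 0, 0, 0, 1, 0, 0, 0, 0, 0, 0, 1])

```text
time: 17.0
position: [0.5843, -0.1731, 0.1693]
tool_rot: [0.755, 0.656, 0.0, 0.0]
ft_force: [-0.4, -0.0, -2.8]
grip_width: 0.035
```

Call:
move_arm(rows=[0, 0, -0.2, 0, 0, 0, 1, 0, 0, 0, 0, 0, 0, 1])

```text
time: 17.2
position: [0.5843, -0.1731, 0.1692]
tool_rot: [0.755, 0.656, 0.0, 0.0]
ft_force: [-1.1, -0.2, -1.1]
grip_width: 0.0353
```

Call:
move_arm(rows=[0, 0, 0, 0, 0, 0, 1, 0, 0, 0, 0, 0, 0.02, 1, 0, 0, 0, 0, 0, 0.03, 1, 0, 0, 0, 0, 0, 0.04, 1, 0, 0, 0, 0, 0, 0.04, 1, 0, 0, 0, 0, 0, 0, 1], grip_force=22)

```text
time: 17.8
position: [0.5845, -0.1732, 0.169]
tool_rot: [0.711, 0.704, 0.0, 0.0]
ft_force: [-0.1, -0.4, 0.5]
grip_width: 0.0356
```

```bash
python3 - <<'E'
from h import *
o=robot.get_obs();print(o['time'],o['position'],o['tool_rot'],o['ft_force'],o['moment'],o['q'])
E
```

```text
17.8 [ 0.58451208 -0.17320548  0.16903673] [7.10641390e-01 7.03554261e-01 1.86439121e-04 4.26471658e-04] [-0.14580704 -0.35153824  0.48195029] [-0.01957285  0.04290588  0.03586179] [-4.71223344e-01  5.69709156e-01  1.52528131e+00  9.98494873e-05
  1.04567532e+00 -4.61250603e-01]
```

Call:
move_arm(rows=[0, 0, 0, 0, 0, 0.04, 1, 0, 0, 0, 0, 0, 0.05, 1, 0, 0, 0, 0, 0, 0.05, 1, 0, 0, 0, 0, 0, 0, 1])

```text
time: 18.2
position: [0.5847, -0.1732, 0.169]
tool_rot: [0.66, 0.751, 0.0, 0.001]
ft_force: [0.2, 0.6, -0.9]
grip_width: 0.0356
```

```bash
python3 - <<'E'
from h import *
o=robot.get_obs();print(o['time'],o['position'],o['tool_rot'],o['ft_force'],o['moment'])
E
```

```text
18.2 [ 0.58472664 -0.17319466  0.16902969] [6.60091163e-01 7.51185173e-01 2.82551645e-04 6.42165688e-04] [ 0.23336307  0.64961007 -0.89469679] [-0.01690781 -0.16123695  0.05631267]
```

Call:
move_arm(rows=[0, 0, 0, 0, 0, 0.04, 1, 0, 0, 0, 0, 0, 0.05, 1, 0, 0, 0, 0, 0, 0.05, 1])

```text
time: 18.5
position: [0.585, -0.1732, 0.169]
tool_rot: [0.606, 0.796, 0.0, 0.001]
ft_force: [1.3, 0.3, -1.1]
grip_width: 0.0352
```

```bash
python3 - <<'E'
from h import *
o=robot.get_obs();print(o['time'],o['position'],o['tool_rot'],o['ft_force'],o['moment'])
E
```

```text
18.5 [ 0.58496116 -0.17322242  0.16904167] [6.05802166e-01 7.95614690e-01 4.44612558e-04 8.96446883e-04] [ 1.32712829  0.33705437 -1.11587404] [-0.01543082 -0.23149836 -0.09688822]
```

Call:
move_arm(rows=[0.5, 0, 0, 0, 0, 0.05, 1, 0, 0, 0, 0, 0, 0.05, 1, 0, 0, 0, 0, 0, 0.05, 1, 0, 0, 0, 0, 0, 0, 1])

```text
time: 18.9
position: [0.5852, -0.1731, 0.169]
tool_rot: [0.545, 0.838, 0.0, 0.001]
ft_force: [-0.9, 0.2, -0.7]
grip_width: 0.0357
```

Call:
move_arm(rows=[0, 0, 0, 0, 0, 0.05, 1, 0, 0, 0, 0, 0, 0.05, 1, 0, 0, 0, 0, 0, 0.05, 1, 0, 0, 0, 0, 0, 0, 1])

```text
time: 19.3
position: [0.5855, -0.173, 0.169]
tool_rot: [0.481, 0.877, 0.0, 0.001]
ft_force: [0.7, 1.1, -0.7]
grip_width: 0.0354
```

```bash
python3 - <<'E'
from look import *
go(5,[.586,-.171],.105)
E
```

```text
19.3 [ 0.58545924 -0.17303798  0.16902369] [4.80959528e-01 8.76742290e-01 3.89496953e-04 8.59286210e-04] [ 0.74376319  1.07214413 -0.70847857] [ 0.14965125 -0.42255783  0.06875377]
1425 [ 0.5867 -0.1718  0.104 ] 0.0014
1425 [ 0.5862 -0.1712  0.105 ] 0.0015
878 [ 0.5865 -0.1706  0.1066] 0.0019
878 [ 0.5866 -0.1715  0.105 ] 0.0019
```

View pics/p5.png

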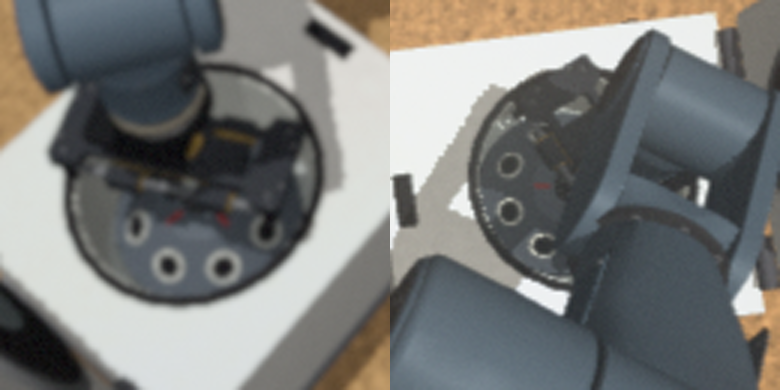

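The rotor has turned about 40°: the red line at right-panel (543,187) now points nearly along +y. It still sits at home height, about 0.105 m. Now I'll turn it back.

Call:
move_arm(rows=[0, 0, 0, 0, 0, -0.03, 1, 0, 0, 0, 0, 0, -0.05, 1, 0, 0, 0, 0, 0, -0.05, 1, 0, 0, 0, 0, 0, -0.05, 1, -0.2, 0, 0, 0, 0, -0.05, 1, 0, 0, 0, 0, 0, -0.05, 1, 0, 0, 0, 0, 0, -0.03, 1, 0, 0, 0, 0, 0, 0, 1])

```text
time: 20.2
position: [0.5849, -0.1732, 0.169]
tool_rot: [0.61, 0.792, 0.0, 0.001]
ft_force: [2.8, -0.2, 0.5]
grip_width: 0.0354
```

Call:
move_arm(rows=[-0.2, 0, 0, 0, 0, -0.05, 1, 0, 0, 0, 0, 0, -0.05, 1, 0, 0, 0, 0, 0, -0.05, 1, 0, 0, 0, 0, 0, -0.05, 1, -0.1, 0, 0, 0, 0, -0.05, 1, 0, 0, 0, 0, 0, -0.05, 1, 0, 0, 0, 0, 0, -0.05, 1, 0, 0, 0, 0, 0, -0.05, 1, 0, 0, 0, 0, 0, 0, 1])

```text
time: 21.1
position: [0.5842, -0.1732, 0.169]
tool_rot: [0.755, 0.655, -0.0, 0.0]
ft_force: [1.1, -0.2, 1.9]
grip_width: 0.0351
```

Call:
move_arm(rows=[0, 0, 0, 0, 0, 0, 0.5, 0, 0, 0, 0, 0, 0, 0.3, 0, 0, 0, 0, 0, 0, 0, 0, 0, 0, 0, 0, 0, 0, 0, 0, 0, 0, 0, 0, 0, 0, 0, 0, 0, 0, 0, 0, 0, 0, 0, 0, 0, 0, 0, 0, 0, 0, 0, 0, 0, 0])

```text
time: 21.9
position: [0.5841, -0.173, 0.1687]
tool_rot: [0.755, 0.656, -0.0, -0.0]
ft_force: [0.3, -0.3, -0.1]
grip_width: 0.0854
```

```bash
python3 - <<'E'
from h import *
o=robot.get_obs();print(o['time'],o['position'],o['grip_width'],o['ft_force'],o['moment'])
E
```

```text
21.9 [ 0.58413661 -0.17302712  0.16872152] 0.08541921165329593 [ 0.31061234 -0.31002834 -0.05057786] [-0.02959851 -0.12588799  0.01728   ]
```

Call:
move_arm(rows=[0, 0, 5, 0, 0, 0, 0, 0, 0, 15, 0, 0, 0, 0, 0, 0, 30, 0, 0, 0, 0, 0, 0, 40, 0, 0, 0, 0, 0, 0, 40, 0, 0, 0, 0, 0, 0, 40, 0, 0, 0, 0, -15, 35, 10, 0, 0, 0, 0, -20, 45, 0, 0, 0, 0, 0, -20, 45, 0, 0, 0, 0, 0, -20, 45, 0, 0, 0, 0, 0, -20, 45, 0, 0, 0, 0, 0, -10, 30, 0, 0, 0, 0, 0])

```text
time: 23.1
position: [0.4768, 0.0745, 0.3493]
tool_rot: [0.755, 0.656, 0.0, -0.0]
ft_force: [0.3, -0.6, -0.7]
grip_width: 0.0871
```

Call:
move_arm(rows=[-10, 40, 0, 0, 0, 0, 0, 0, 30, 0, 0, 0, 0, 0, 0, 0, 0, 0, 0, 0, 0, 0, 0, 0, 0, 0, 0, 0, 0, 0, 0, 0, 0, 0, 0])

```text
time: 23.6
position: [0.4693, 0.1412, 0.3489]
tool_rot: [0.755, 0.655, -0.0, 0.0]
ft_force: [0.3, -0.0, -0.5]
grip_width: 0.0871
```

```bash
python3 - <<'E'
from look import *
go(6,[.586,-.171],.105)
E
```

```text
23.6 [0.46929819 0.14123782 0.34887126] [ 7.55356492e-01  6.55314047e-01 -1.01602791e-04  2.42318173e-04] [ 0.26001892 -0.04931182 -0.46296422] [-0.01403066 -0.11214273  0.00212388]
2237 [ 0.5863 -0.1715  0.1042] 0.0013
2237 [ 0.5863 -0.1714  0.105 ] 0.0014
1873 [ 0.5863 -0.1716  0.1068] 0.0016
1873 [ 0.5864 -0.1716  0.105 ] 0.0017
```

View pics/p6.png

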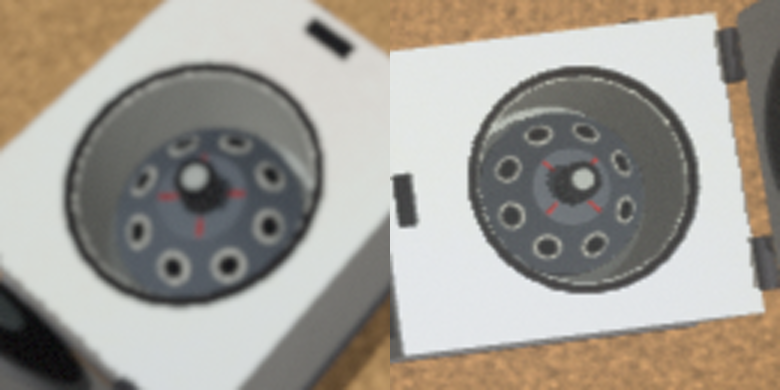

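View pics/s6.png

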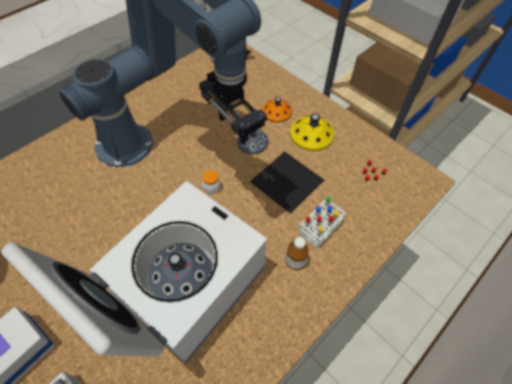

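```bash
python3 - <<'E'
from meas import *
c=dict(np.load('pics/t6.npz'));hsv=cv2.cvtColor(c['color'],cv2.COLOR_RGB2HSV).astype(int)
v,u=np.nonzero(((hsv[...,0]<10)|(hsv[...,0]>170))&(hsv[...,1]>70))
R=np.array([atheight(c,a,b,.163) for a,b in zip(u,v)]); R=R[np.hypot(R[:,0]-.586,R[:,1]+.171)<.045]
def cost(q):
    a=np.arctan2(R[:,1]-q[1],R[:,0]-q[0]); e=(a-q[2]+np.pi/4)%(np.pi/2)-np.pi/4
    return np.hypot(R[:,0]-q[0],R[:,1]-q[1])*np.sin(e)*100
b=min((least_squares(cost,[.586,-.171,t],loss='soft_l1') for t in np.arange(0,1.57,.2)),key=lambda s:s.cost); print(len(R),b.x,np.degrees(b.x[2])%90)
robot.hand_in()
E
```

```text
23 [ 0.58638077 -0.1713197   0.84047377] 48.15559963934985
the job is handed in; nothing more can be done
```

The rotor is fitted, rocked and handed in at about 24 s of the 67 s allowed. The hand-in gave no verdict.

**What I did**
- I lifted the large dark grey rotor by its knob and turned it 25° clockwise on the way, to match the brass pin seen from above.
- I lowered it over the cone by feel in steps of 0.2–1 mm. It never caught on the pin, and I eased it sideways when I felt light side forces.
- When nearly all its weight rested on the drive, I turned it about 40° anticlockwise and back, then let go and moved the arm away.
- The upward force on the tool reached at most about 2 N, in the readings taken at the end of each move.

**Last checks**

| Check | Result |
|---|---|
| Position | Both cameras put the rotor at about (0.586, -0.1715), within about 1 mm of the seat |
| Height | Underside 0.104 m in the scene camera and 0.107 m in the top one, about 0.1045 m once each camera's bias is removed; home is 0.105 m |
| Angle | Red lines at 48.2°; pin measured at 48–50° at the start |
| Robot | Fingers fully open (87 mm), arm clear of everything |
| Bench | Rack, bottle and jar appear where they were at the start |

**What was less certain**
- Before lowering, the cameras and the tool position disagreed by 2–3 mm on where the rotor's centre was. I settled that by feel on the cone.
- I could not read the spindle angle itself. That it turned with the rotor is inferred from the rotor staying at home height through the rock.

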